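Set the violet lens mount on its narrow pedestal

ROBOT

A 6-joint arm with a two-finger parallel gripper is mounted at the origin on the work surface. World frame = base frame: x ahead of the robot, y to its left, z up, the work surface at z = 0. Lengths are in m, angles in rad, forces in N, time in s.
With the tool pointing down it reaches from about 0.275 to 0.775 m from the base axis. Payload 14.6 kg.
Tool frame: the origin (TCP) lies between the finger pads; the fingertips stand finger_overhang ahead of it and the grasp point (between the pads) lies 3 mm ahead of it (finger_overhang is the distance from the TCP to the fingertips, in m); z points along the fingers, y is the line along which they close (so a half turn about z gives the same grasp; the last joint's range is limited). The gripper opens to 85 mm and grips with 20 to 120 N. Pads are 22 mm wide; open, the fingers measure 114 mm over their backs; the gripper's body (76 mm by 85 mm) begins 54 mm behind the grasp point. The pads swing forward as they close: fully open they stand 13 mm farther back than shut.
Start: joints at [-1.432, 0.263, -0.048, 1.259, 0, 1.415], TCP at [0.152, -0.503, 0.253] pointing down, gripper open.
Joint ranges: [-2.65, 2.65], [-0.89, 1.7], [-1.18, 1.37], [-2.13, 2.11], [-1.35, 1.29], [-3.14, 3.14]. Speed limits (rad/s): [1.89, 1.89, 2.57, 2.79, 3.14, 3.14].

INTERFACE

Orientations are given as a rotation vector (axis times angle).
In Python, from plant import * gives the robot as it stands.
- The arm moves only by the tool jog_arm, never from a script. Its argument "deltas" is a list of rows, each an object with "xyz": the shift along the tool's x, y, z in cm, a list of three; "roll": the turn about the tool's z in degrees. In form: [{"xyz": [dx, dy, dz], "roll": roll}, ...]. A call has exactly 5 rows; each row is the pose to reach, as a shift and turn from the pose commanded when the call began, along the tool's axes at that moment; what a row does not reach only later rows make up. A row lasts 1/10 s, in which the tool goes at most 50 mm and 8.59 degrees, less where a joint would pass 70% of its speed; a pose out of reach is approached as far as the arm can. A call with a gripper value outside its range is refused whole. "fingers" is the finger opening in cm, from 0 to 8.54, set as the call begins (left out, the last holds). The fingers move at their own pace and stop on an object; "force" is the grip in N (left out, the last holds). Time passes only in rows, so rows that repeat a pose let the fingers close, or fill a call up. It gives the time, the measured TCP pose, the force, the opening and the grip force at its end, in the units of the state.
- read_state(): the state, without advancing time (a new reading comes with each control period).
- read_camera(name): name is "scene" or "top" or "wrist"; returns the picture (420x560x3 uint8, red, green, blue); there is no depth.
- calibration(name): a dict with "K" (3x3 intrinsics, pixels), "k1" (the pictures are not rectified: a ray, as slopes to the right and down, at radius r is drawn at 1 + k1 r^2 times it, then the intrinsics apply), "extrinsics" (4x4, takes a point from world to camera coordinates). Camera axes: x right, y down, z forward; pixel columns grow to the right and rows downward; lengths in m; the calibration is good to about 2 mm. A picture is of the moment at which its call begins: read the wrist's pose just before it. calibration takes no time and is no camera call; for the wrist camera it gives the pose at the moment of the call.
- job_done(): hands the job in; it is judged then, once.
The state is a dict: "t": time; "q": joint angles; "joint_vel": joint speeds; "joint_torque": joint torques, N m; "position": TCP position; "tool_rot": TCP orientation; "ft_force": force on the tool from outside, world axes, zero at the start; "wrist_torque": the same for the moment, N m; "grip_width": finger opening in m; "finger_force": force on a finger pad.
Only numpy, scipy, OpenCV 4.12 (cv2) and the standard library are available. Lean on these libraries where they do the work, as an engineer would, in place of code of your own. Each camera call takes 0.05 s, during which the arm holds its last target. There are 200 camera calls.

TASK

Set the black mount with the violet lens upright on the empty narrow pedestal with the pale silver top, centred, its upright plate running along the long way of that top. Set it down gently rather than dropping it, and leave the amber and green lens mounts where they stand.

Things in the scene. Friction and masses are not known exactly. Their poses are not given: they have to be found in the camera images.
- violet_mount_center (a point): centre of the loose mount to place, 30 mm above its underside. Black, 160 g: foot 36 x 50 x 12 mm (x, y, z), on its middle an upright plate 16 x 50 mm, top at 60 mm; a violet lens 31 mm across in a silver ring on both broad faces, 2.5 mm proud; violet dash on the top edge. x: lens axis; y: along the plate; z up. Stands on the table. Its two narrow sides, 50 mm apart along y, are flat from foot to top
- pedestal_top (a point): centre of the flat pale silver top of the empty fixed pedestal, 70 mm above the table. The top is 26 mm (x) by 60 mm (y), 12 mm thick, on a black column over a round gold foot 80 mm across; x along its short side, y along its long side, z up. The other pedestal, with a round black top, holds a clear glass prism, 117 mm high in all; it is fixed and stands at least 150 mm to one side (world y)
- amber_mount_center (a point): loose black lens mount exactly like the violet one in shape and size, but with amber lenses and a dash of that colour on top; a bystander. The point is its centre, 30 mm above its underside; axes as on the violet mount
- green_mount_center (a point): loose black lens mount exactly like the violet one in shape and size, but with green lenses and a dash of that colour on top; a bystander. The point is its centre, 30 mm above its underside; axes as on the violet mount
There are look-alikes about, which are no part of the job. Leave any pink or red look-alike of the part that bears violet_mount_center alone. What is shaped like the part that bears pedestal_top but red or turquoise is not meant.

How it is judged:
By the outcome, as a careful person would: the job done as asked, in the order asked, and still so for the second after the job is handed in, with the robot touching nothing.
It also fails if it takes over 37 s, if anything falls off the work surface, if the arm or the gripper's body presses on something with over 40 N, if the wrist force passes 120 N, or if a joint passes its speed limit or range.

## Working session

There is one attempt and no reset: what is moved stays moved. The work goes in short steps, Python scripts to look and compute and a tool call to move; the robot and the scene stay as the last step left them, time stands still between calls to the robot, and variables do not carry over. Pictures are saved under pics/ and viewed, at most 10 in all, crops included, and the job is handed in when it is done.

Besides the shell and the picture viewer there is one more tool, called after "Request:" by a JSON object that holds its "method" and its "body". jog_arm: Moves the arm, as the interface text tells. Its arguments: {"type":"object","properties":{"deltas":{"type":"array"},"fingers":{"type":"number"},"force":{"type":"number"}},"required":["deltas"]}

```bash
mkdir -p pics; ls; python3 - <<'E'
from plant import *
import cv2,numpy as np
s=read_state();print(s)
for n in("scene","top"):
    im=read_camera(n);cv2.imwrite(f"pics/{n}0.png",im[:,:,::-1]);c=calibration(n);print(n,c)
E
```

```text
pics
{'t': 0.0, 'q': array([-1.43230290e+00,  2.63557683e-01, -4.89388723e-02,  1.25944605e+00,
        2.91210720e-05,  1.41545197e+00]), 'joint_vel': array([ 0.00044468, -0.000504  , -0.00119488, -0.00154965, -0.00152903,
       -0.00035174]), 'joint_torque': array([ 3.15057448e-03, -6.37616801e+01,  3.84565294e+01,  1.36843894e-02,
        2.20570519e-04,  1.03255090e-05]), 'position': array([ 0.15199738, -0.50223676,  0.25280638]), 'tool_rot': array([-3.10661406e+00, -4.59732851e-01, -6.08899553e-05]), 'ft_force': array([-0.38918949, -0.06149682,  0.97511578]), 'wrist_torque': array([0.04784194, 0.02428278, 0.00332197]), 'finger_force': 0.0, 'grip_width': 0.08534351506843145}
scene {'K': array([[423.32897835,   0.        , 277.74421217],
       [  0.        , 423.32897835, 211.99660513],
       [  0.        ,   0.        ,   1.        ]]), 'k1': -0.126535341385472, 'extrinsics': array([[ 0.3875691 ,  0.92178457, -0.01016835, -0.20119598],
       [ 0.68336852, -0.29469415, -0.66795421, -0.30139244],
       [-0.61870644,  0.25192969, -0.74413291,  1.30157046],
       [ 0.        ,  0.        ,  0.        ,  1.        ]])}
top {'K': array([[533.01068597,   0.        , 279.56335588],
       [  0.        , 533.01068597, 211.91285644],
       [  0.        ,   0.        ,   1.        ]]), 'k1': -0.023792401359127156, 'extrinsics': array([[-0.00440163, -0.99992542,  0.01139212, -0.01577268],
       [-0.99486262,  0.00322657, -0.10118281,  0.55679488],
       [ 0.10113851, -0.01177897, -0.99480262,  1.23530752],
       [ 0.        ,  0.        ,  0.        ,  1.        ]])}
```

View pics/scene0.png

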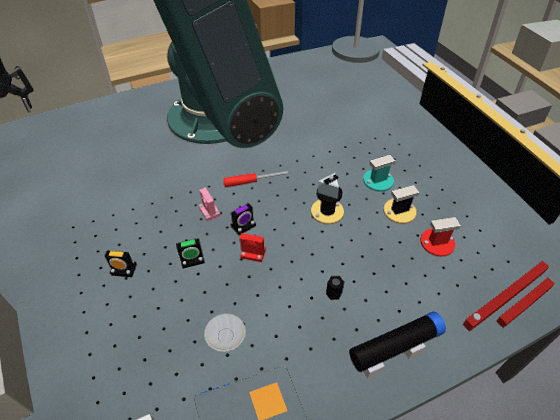

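View pics/top0.png

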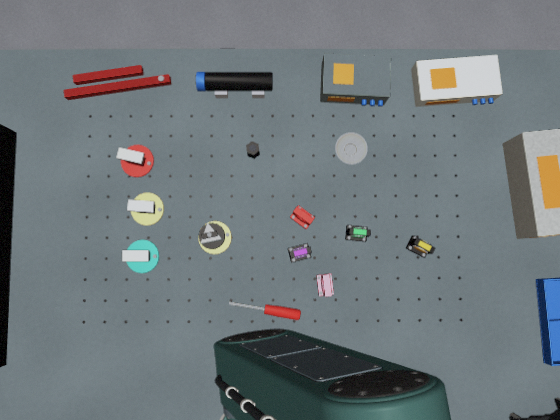

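The scene picture shows the violet mount at (243,218) between the pink and red look-alikes. The target pedestal (gold foot, black column, pale top) is at (403,205), with the turquoise one above it and the red one below. In the top view the violet dash is at (300,253) and the pale top at (141,206).

```bash
cat > h.py <<'E'
from plant import *
import cv2,numpy as np
def ray(c,uv,z):
    """pixels (n,2) -> world points on plane z"""
    uv=np.asarray(uv,float).reshape(-1,2);K=c["K"]
    d=(uv-[K[0,2],K[1,2]])/K[0,0];x=d.copy()
    for _ in range(20): x=d/(1+c["k1"]*(x**2).sum(1,keepdims=True))
    R=c["extrinsics"][:3,:3];t=c["extrinsics"][:3,3];o=-R.T@t
    w=np.c_[x,np.ones(len(x))]@R
    return o+w*((z-o[2])/w[:,2])[:,None]
def proj(c,P):
    p=np.asarray(P)@c["extrinsics"][:3,:3].T+c["extrinsics"][:3,3];x=p[:,:2]/p[:,2:]
    return x*(1+c["k1"]*(x**2).sum(1,keepdims=True))*c["K"][0,0]+c["K"][:2,2]
def mask(im,h0,h1,smin=80,vmin=50,smax=255,vmax=255):
    return cv2.inRange(cv2.cvtColor(im,cv2.COLOR_RGB2HSV),(h0,smin,vmin),(h1,smax,vmax))
def blobs(m,amin=15):
    cs,_=cv2.findContours(m,cv2.RETR_EXTERNAL,cv2.CHAIN_APPROX_NONE)
    return sorted([c for c in cs if cv2.contourArea(c)>=amin],key=cv2.contourArea)[::-1]
def rect(c,cnt,z):
    """min-area rectangle on plane z: centre mm, size mm, long-axis angle deg"""
    P=ray(c,cnt,z)[:,:2]*1000
    (x,y),(w,h),a=cv2.minAreaRect(P.astype(np.float32))
    if w<h: w,h,a=h,w,a+90
    M=cv2.moments(cnt);g=ray(c,[M["m10"]/M["m00"],M["m01"]/M["m00"]],z)[0]*1000
    return np.round([x,y,w,h,(a+90)%180-90,g[0],g[1]],1)
E
python3 - <<'E'
from h import *
c=calibration("top");im=cv2.imread("pics/top0.png")[:,:,::-1].copy()
for n,a,z in(("violet",(125,160,80,50),.06),("green",(50,75,80,50),.06),("amber",(15,28,150,100),.06)):
    for b in blobs(mask(im,*a)): print(n,b.mean((0,1)),rect(c,b,z))
for b in blobs(mask(im,0,179,0,190,60)): print("pale",b.mean((0,1)),rect(c,b,.07))
E
```

```text
violet [300.13888889 251.91666667] [460.7 -64.3  30.2  16.6 -79.  461.2 -64.3]
green [359.46808511 232.91489362] [ 504.6 -201.7   31.1   19.8   82.6  506.5 -201.4]
amber [549.67164179 180.36567164] [ 624.  -655.9  122.2   47.4    5.6  626.5 -653.9]
amber [443.11392405  77.65822785] [ 874.9 -409.3   56.1   46.1  -85.4  874.8 -409.4]
amber [343.19444444  73.36111111] [ 884.6 -170.1   46.7   43.    -1.1  885.2 -170. ]
pale [458.84680851  77.2       ] [ 872.8 -445.   195.2   97.2  -85.2  872.4 -444.7]
pale [148.10322581 206.43225806] [569.6 288.3  81.5  60.3  59.5 565.3 286.7]
pale [134.98529412 255.26470588] [454.1 312.5  57.3  24.9  89.8 454.4 311.3]
pale [129.72307692 154.69230769] [687.  328.9  57.2  24.3  77.2 686.7 328.6]
pale [218.40350877 239.22807018] [492.  124.6  72.5  56.9 -29.1 488.9 114.8]
pale [328.06666667 285.66666667] [ 386.  -125.9   46.2   18.9    6.4  386.7 -125. ]
pale [319.24324324 282.97297297] [ 390.3 -105.8   36.2    7.6    3.5  387.  -106.1]
pale [207.95454545 227.95454545] [516.7 143.4  18.8  15.  -13.5 515.4 145.9]
pale [210.5        238.97222222] [491.  140.2  39.7   5.  -76.1 491.3 139.3]
```

```bash
cat >> h.py <<'E'
from scipy.spatial.transform import Rotation as Rn
def plan(x,y,z,ang=None):
    """tool-frame shift (cm) and roll (deg) to the world TCP (mm), tool y along +-ang"""
    s=read_state();R=Rn.from_rotvec(s["tool_rot"]).as_matrix()
    d=R.T@(np.array([x,y,z])/1000-s["position"])*100
    now=np.degrees(np.arctan2(R[1,1],R[0,1]))
    r=None if ang is None else -((ang-now+90)%180-90)   # tool z is down
    print("xyz",d.round(2),"roll",r,"y-axis now",now.round(2),"zdir",R[:,2].round(4),"q6",s["q"][5].round(2),"pos",s["position"].round(4),"t",s["t"])
E
python3 - <<'E'
from h import *
import plant
print([n for n in dir(plant) if n[0]!='_'], globals().get("finger_overhang"))
c=calibration("top");im=cv2.imread("pics/top0.png")[:,:,::-1].copy()
for b in blobs(mask(im,0,179,0,185,30)): print("pale",b.mean((0,1)),rect(c,b,.07))
plan(461,-64,230,-79)
s=read_state();w=calibration("wrist");R=Rn.from_rotvec(s["tool_rot"]).as_matrix()
E_=w["extrinsics"];print("cam in tool",R.T@(-E_[:3,:3].T@E_[:3,3]-s["position"]),"\n",E_[:3,:3]@R,w["K"][0,0],w["k1"])
E
```

```text
['Unreachable', 'calibration', 'finger_overhang', 'job_done', 'read_camera', 'read_state'] 0.022
pale [458.84255319  77.1787234 ] [ 872.8 -445.   195.2   97.4  -85.3  872.5 -444.5]
pale [546.41428571 217.1952381 ] [ 543.  -637.6   89.3   56.7    5.2  533.8 -632.9]
pale [134.68115942 255.07246377] [455.2 312.5  57.3  22.6  89.8 455.2 312.4]
pale [140.13043478 205.23188406] [568.3 302.5  59.3  25.4  89.8 568.9 302.6]
pale [129.484375 154.84375 ] [686.5 329.6  58.3  24.3  77.4 686.5 329.2]
pale [326.45098039 285.09803922] [ 386.1 -123.4   45.9   13.     6.1  388.3 -123. ]
pale [319.07142857 284.92857143] [ 386.  -106.1   45.     7.3    3.8  390.2 -106. ]
pale [208.         227.95454545] [516.5 143.6  18.8  15.4 -15.4 515.2 145.6]
pale [210.02631579 239.10526316] [490.7 141.5  42.4   5.  -76.1 491.3 139.3]
xyz [ 42.27 -33.     2.33] roll 5.833695306102115 y-axis now -73.17 zdir [-1.e-04  1.e-03 -1.e+00] q6 1.42 pos [ 0.152  -0.5023  0.2529] t 0.1
cam in tool [ 0.08192558  0.00039218 -0.12222088] 
 [[-6.21328716e-04  9.99999596e-01 -6.49561330e-04]
 [-9.48037303e-01 -7.95706384e-04 -3.18158199e-01]
 [-3.18158587e-01  4.18127546e-04  9.48037414e-01]] 355.448927050366 -0.07355743281709139
```

Request:
{"method": "jog_arm", "body": {"deltas": [{"xyz": [3.5, -2.75, 0.2], "roll": 1}, {"xyz": [7, -5.5, 0.4], "roll": 2}, {"xyz": [10.5, -8.25, 0.6], "roll": 3}, {"xyz": [14, -11, 0.8], "roll": 4}, {"xyz": [17.5, -13.75, 1], "roll": 5.8}]}}

```text
t: 0.6
position: [0.2803, -0.3186, 0.2431]
tool_rot: [-3.127, -0.3, 0.0]
ft_force: [0.7, -1.1, 0.2]
grip_width: 0.0855
finger_force: 0.0
```

```bash
python3 -c "
from h import *
plan(461,-64,230,-79)"
```

```text
xyz [ 22.59 -21.56   1.31] roll -0.03935171348909705 y-axis now -79.04 zdir [-0.e+00  2.e-04 -1.e+00] q6 1.91 pos [ 0.2803 -0.3186  0.2431] t 0.6
```

Request:
{"method": "jog_arm", "body": {"deltas": [{"xyz": [3.3, -3.2, 0.2]}, {"xyz": [6.6, -6.4, 0.4]}, {"xyz": [9.9, -9.6, 0.6]}, {"xyz": [13.2, -12.8, 0.8]}, {"xyz": [16.5, -16, 1]}]}}

```text
validation failed for argument at $.de...
```

Request:
{"method": "jog_arm", "body": {"deltas": [{"xyz": [3.2, -3, 0.2]}, {"xyz": [6.1, -5.6, 0.3]}, {"xyz": [6.1, -5.6, 0.3]}, {"xyz": [6.1, -5.6, 0.3]}, {"xyz": [6.1, -5.6, 0.3]}]}}

```text
validation failed for argument at $.de...
```

```bash
python3 - <<'E'
from h import *
c=calibration("wrist");im=read_camera("wrist");cv2.imwrite("pics/w1.png",im[:,:,::-1])
for b in blobs(mask(im,125,160,80,50)): print("violet",b.mean((0,1)),rect(c,b,.06))
plan(461,-64,230,-79)
E
```

```text
xyz [ 22.29 -21.12   1.37] roll -0.02345265566518151 y-axis now -79.02 zdir [ 6.0e-04  2.5e-03 -1.0e+00] q6 1.92 pos [ 0.2824 -0.3138  0.243 ] t 0.65
```

View pics/w1.png

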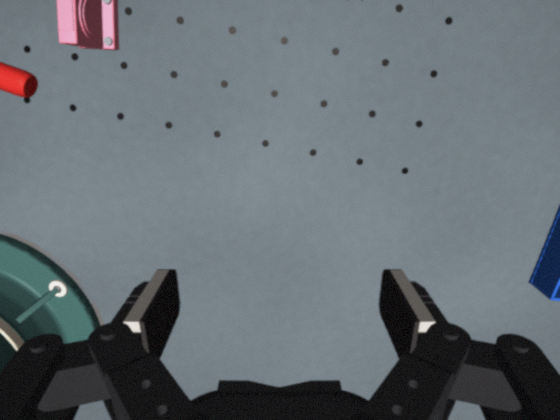

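The calls were refused because roll is required, so the view is still from partway: only the pink look-alike at (88,22) and the fingers are in it.

Request:
{"method": "jog_arm", "body": {"deltas": [{"xyz": [3.3, -3.1, 0.2], "roll": 0}, {"xyz": [6.6, -6.2, 0.4], "roll": 0}, {"xyz": [9.9, -9.3, 0.6], "roll": 0}, {"xyz": [13.2, -12.4, 0.8], "roll": 0}, {"xyz": [16.5, -15.5, 1], "roll": 0}]}}

```text
t: 1.15
position: [0.4127, -0.1348, 0.2332]
tool_rot: [3.127, 0.302, -0.0]
ft_force: [0.7, -0.7, 0.1]
grip_width: 0.0853
finger_force: 0.0
```

Request:
{"method": "jog_arm", "body": {"deltas": [{"xyz": [3, -2.8, 0.2], "roll": 0}, {"xyz": [5.8, -5.6, 0.3], "roll": 0}, {"xyz": [5.8, -5.6, 0.3], "roll": 0}, {"xyz": [5.8, -5.6, 0.3], "roll": 0}, {"xyz": [5.8, -5.6, 0.3], "roll": 0}]}}

```text
t: 1.65
position: [0.4578, -0.071, 0.2302]
tool_rot: [3.127, 0.301, -0.001]
ft_force: [0.1, 0.6, 0.1]
grip_width: 0.0857
finger_force: 0.0
```

```bash
python3 - <<'E'
from h import *
c=calibration("wrist");im=read_camera("wrist");cv2.imwrite("pics/w2.png",im[:,:,::-1])
for b in blobs(mask(im,125,160,80,50)): print("violet",b.mean((0,1)),rect(c,b,.06))
plan(461,-64,230,-79)
E
```

```text
violet [271.22772277 177.08910891] [462.  -63.8  32.7  14.6 -75.1 462.  -63.8]
violet [270.76811594 159.86956522] [476.4 -61.   26.8   6.8 -79.  476.5 -61. ]
xyz [ 0.45 -0.64  0.03] roll -0.029739376646745086 y-axis now -79.03 zdir [-2.e-04 -1.e-04 -1.e+00] q6 2.62 pos [ 0.4578 -0.0712  0.2303] t 1.7
```

View pics/w2.png

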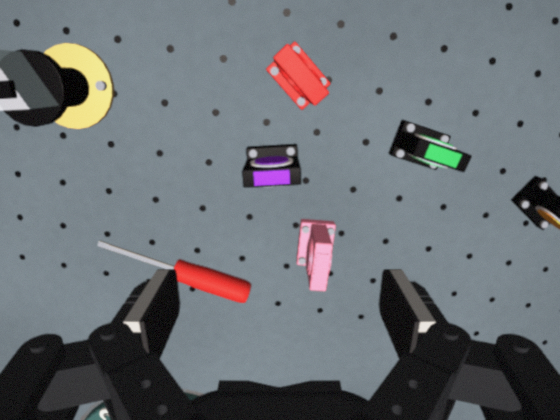

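```bash
python3 - <<'E'
from h import *
c=calibration("wrist");im=cv2.imread("pics/w2.png")[:,:,::-1].copy()
m=mask(im,125,160,80,50);b=blobs(m)[0]
f=np.zeros_like(m);cv2.drawContours(f,[b],-1,255,-1);v,u=np.nonzero(f)
P=ray(c,np.c_[u,v],.06)[:,:2]*1000;w,V=np.linalg.eigh(np.cov(P.T));print("pca",P.mean(0),np.sqrt(12*w),np.degrees(np.arctan2(V[1,1],V[0,1])))
# black outline of the whole mount, near edge (largest v per column) = rear top edge of plate, and side ends
k=cv2.inRange(cv2.cvtColor(im,cv2.COLOR_RGB2GRAY),0,60);k=cv2.bitwise_or(k,m);k[:,:225]=0;k[:,320:]=0;k[:130]=0;k[210:]=0
k=cv2.morphologyEx(k,cv2.MORPH_CLOSE,np.ones((3,3)));bb=blobs(k)[0];print("outline bbox",cv2.boundingRect(bb))
q=bb.reshape(-1,2);us=range(q[:,0].min()+4,q[:,0].max()-3);E=[(x,q[q[:,0]==x][:,1].max()) for x in us]
Q=ray(c,E,.06)[:,:2]*1000;l=cv2.fitLine(Q.astype(np.float32),cv2.DIST_HUBER,0,.01,.01).ravel();print("near edge angle",np.degrees(np.arctan2(l[1],l[0])),l[2:])
# ends of top face at mid rows of the dash
r=int(P.shape[0] and v.mean());e=q[abs(q[:,1]-r)<=4];L=e[e[:,0]<270].mean(0);Rr=e[e[:,0]>270].mean(0)
W=ray(c,[L,Rr],.06)*1000;print("ends",W.round(1),np.linalg.norm(W[0]-W[1]),W.mean(0))
print("scene check of centre; top-cam vs wrist: (460.7,-64.3)")
E
```

```text
pca [461.95244091 -64.06116501] [14.39007062 32.54605701] 104.67223335416405
outline bbox (243, 144, 58, 43)
near edge angle -75.62146 [454.92792 -64.23018]
ends [[457.5 -40.6  60. ]
 [466.6 -88.1  60. ]] 48.408050718919824 [462.06353254 -64.38183719  60.        ]
scene check of centre; top-cam vs wrist: (460.7,-64.3)
```

The wrist view shows the violet dash at (271,177) and its plate from (243) to (301). The centre is (462,-64) mm at -75.5°, with a measured length of about 48 mm against 50 given. The top camera agrees to about 1 mm, and the red, pink and green mounts are clear of the fingers.

```bash
python3 -c "
from h import *
plan(462,-64.2,36,-75.5)"
```

```text
xyz [ 0.55 -0.61 19.43] roll -3.529739376646745 y-axis now -79.03 zdir [-2.e-04 -1.e-04 -1.e+00] q6 2.62 pos [ 0.4578 -0.0712  0.2303] t 1.7
```

Request:
{"method": "jog_arm", "body": {"deltas": [{"xyz": [0.55, -0.61, 3], "roll": -3.5}, {"xyz": [0.55, -0.61, 6.5], "roll": -3.5}, {"xyz": [0.55, -0.61, 9.5], "roll": -3.5}, {"xyz": [0.55, -0.61, 11], "roll": -3.5}, {"xyz": [0.55, -0.61, 11], "roll": -3.5}]}}

```text
t: 2.2
position: [0.461, -0.064, 0.1188]
tool_rot: [-3.115, -0.394, 0.005]
ft_force: [-0.5, 0.5, 0.4]
grip_width: 0.0853
finger_force: 0.0
```

```bash
python3 - <<'E'
from h import *
c=calibration("wrist");im=read_camera("wrist")
for b in blobs(mask(im,125,160,80,50)): print("violet",b.mean((0,1)),rect(c,b,.06))
plan(462,-64.2,36,-75.5)
E
```

```text
violet [278.88815789 236.00657895] [461.6 -63.9  32.   13.4 -75.6 461.7 -63.9]
violet [278.5462963  205.35185185] [479.1 -59.7  27.   10.9 -75.6 479.2 -59.6]
xyz [0.03 0.02 8.41] roll -0.055041335538206226 y-axis now -75.56 zdir [-1.4e-03  4.0e-04 -1.0e+00] q6 2.58 pos [ 0.4617 -0.0641  0.1201] t 2.25
```

Request:
{"method": "jog_arm", "body": {"deltas": [{"xyz": [0, 0, 3], "roll": 0}, {"xyz": [0, 0, 6], "roll": 0}, {"xyz": [0, 0, 8], "roll": 0}, {"xyz": [0, 0, 8.4], "roll": 0}, {"xyz": [0, 0, 8.4], "roll": 0}]}}

```text
t: 2.75
position: [0.4628, -0.0638, 0.0371]
tool_rot: [3.116, 0.396, 0.001]
ft_force: [-0.2, -0.0, 0.6]
grip_width: 0.0854
finger_force: 0.0
```

Request:
{"method": "jog_arm", "body": {"deltas": [{"xyz": [0, 0, 0], "roll": 0}, {"xyz": [0, 0, 0], "roll": 0}, {"xyz": [0, 0, 0], "roll": 0}, {"xyz": [0, 0, 0], "roll": 0}, {"xyz": [0, 0, 0], "roll": 0}], "fingers": 4.5, "force": 30}}

```text
t: 3.25
position: [0.463, -0.0636, 0.0373]
tool_rot: [3.116, 0.397, 0.002]
ft_force: [-1.7, 0.4, 9.6]
grip_width: 0.0498
finger_force: 30.1
```

Request:
{"method": "jog_arm", "body": {"deltas": [{"xyz": [0, 0, -1], "roll": 0}, {"xyz": [0, 0, -4], "roll": 0}, {"xyz": [0, 0, -8], "roll": 0}, {"xyz": [0, 0, -12], "roll": 0}, {"xyz": [0, 0, -16], "roll": 0}], "force": 40}}

```text
t: 3.75
position: [0.4619, -0.0632, 0.1988]
tool_rot: [3.116, 0.398, 0.001]
ft_force: [1.1, -0.2, -2.3]
grip_width: 0.0498
finger_force: 42.7
```

```bash
python3 -c "
from h import *
c=calibration('top');im=read_camera('top');cv2.imwrite('pics/t2.png',im[:,:,::-1])
m=mask(im,0,179,0,170,30);m[:, :115]=0;m[:,175:]=0;m[:190]=0;m[225:]=0
g=cv2.cvtColor(im,cv2.COLOR_RGB2GRAY)
b=blobs(m)[0];print(rect(c,b,.07));f=np.zeros_like(m);cv2.drawContours(f,[b],-1,255,-1);v,u=np.nonzero(f)
P=ray(c,np.c_[u,v],.07)[:,:2]*1000;w,V=np.linalg.eigh(np.cov(P.T));print('pca',P.mean(0),np.sqrt(12*w),np.degrees(np.arctan2(V[1,1],V[0,1])))
print(read_state()['grip_width'],read_state()['finger_force'])
plan(540,260,235,-82)"
```

```text
[568.3 302.8  59.3  26.7  86.  568.7 303. ]
pca [568.70892425 302.88984331] [25.64364072 59.46228124] 87.06343291914769
0.04961999122218657 43.09524714946747
xyz [ 15.52 -29.42  -3.08] roll 6.546148043908332 y-axis now -75.45 zdir [ 0.0072 -0.0023 -1.    ] q6 2.58 pos [ 0.4639 -0.0638  0.2044] t 3.8
```

Request:
{"method": "jog_arm", "body": {"deltas": [{"xyz": [0.8, -2.2, -0.8], "roll": 2}, {"xyz": [2, -5.4, -1.4], "roll": 6}, {"xyz": [3.4, -9.2, -2], "roll": 10}, {"xyz": [4.8, -13, -2], "roll": 14}, {"xyz": [6.2, -16.7, -2], "roll": 18}]}}

```text
t: 4.3
position: [0.4795, 0.0836, 0.217]
tool_rot: [-3.115, 0.015, -0.0]
ft_force: [0.4, -0.1, -2.1]
grip_width: 0.0496
finger_force: 43.0
```

```bash
python3 -c "
from h import *
plan(495,290,225,-93.5);print(read_state()['q'].round(2))"
```

```text
xyz [  1.36 -20.66  -0.26] roll 2.961955705576173 y-axis now -90.54 zdir [ 2.000e-04  2.620e-02 -9.997e-01] q6 3.14 pos [0.4795 0.0836 0.217 ] t 4.3
[-0.01  0.21 -0.22  1.14  0.03  3.14]
```

Joint 6 has reached its end stop because it needs the other half turn. The mount is symmetric, so I will roll back the other way in place.

Request:
{"method": "jog_arm", "body": {"deltas": [{"xyz": [0, 0, 0], "roll": -8}, {"xyz": [0, 0, 0], "roll": -16}, {"xyz": [0, 0, 0], "roll": -24}, {"xyz": [0, 0, 0], "roll": -32}, {"xyz": [0, 0, 0], "roll": -40}]}}

```text
t: 4.8
position: [0.4798, 0.0795, 0.2167]
tool_rot: [-2.935, -1.051, -0.013]
ft_force: [0.2, -0.2, -2.7]
grip_width: 0.0493
finger_force: 43.1
```

```bash
python3 -c "
from h import *
plan(495,290,225,-93.5);print(read_state()['q'].round(3))"
```

```text
xyz [ 14.55 -15.31  -0.3 ] roll 42.922973196208766 y-axis now -50.58 zdir [-1.000e-04  2.520e-02 -9.997e-01] q6 2.44 pos [0.4798 0.0795 0.2167] t 4.8
[-0.017  0.211 -0.222  1.139  0.025  2.436]
```

Request:
{"method": "jog_arm", "body": {"deltas": [{"xyz": [2.9, -1.3, -0.2], "roll": -8.4}, {"xyz": [5.8, -2.7, -0.4], "roll": -16.8}, {"xyz": [8.8, -4, -0.5], "roll": -25.2}, {"xyz": [11.7, -5.4, -0.5], "roll": -33.6}, {"xyz": [14.6, -6.7, -0.5], "roll": -42}]}}

```text
t: 5.3
position: [0.5513, 0.2246, 0.2253]
tool_rot: [-2.366, -2.037, -0.026]
ft_force: [0.9, -0.1, -1.5]
grip_width: 0.0495
finger_force: 43.2
```

```bash
python3 - <<'E'
from h import *
read_camera("top")
read_camera("top")
c=calibration("wrist");im=read_camera("wrist");cv2.imwrite("pics/w3.png",im[:,:,::-1])
for b in blobs(mask(im,0,179,0,150,40),300): 
    f=np.zeros(im.shape[:2],np.uint8);cv2.drawContours(f,[b],-1,255,-1);v,u=np.nonzero(f)
    P=ray(c,np.c_[u,v],.07)[:,:2]*1000;w,V=np.linalg.eigh(np.cov(P.T));print(b.mean((0,1)),rect(c,b,.07),'pca',P.mean(0),np.sqrt(12*w),np.degrees(np.arctan2(V[1,1],V[0,1])))
plan(568.5,302.8,150,87);print(read_state()['q'].round(3))
E
```

```text
[288.1023622   93.06299213] [569.9 302.1  63.   28.4  87.8 569.7 303.9] pca [569.68182807 303.61512575] [26.486217   60.69858544] 86.37751514143606
[137.99543379 102.77625571] [454.7 312.2  61.8  27.   89.6 454.8 313.3] pca [454.73736821 313.07544242] [26.85843929 60.9114743 ] 89.46859674853197
[440.93981481  36.73148148] [687.7 326.8  54.5  27.   77.  687.6 326.7] pca [687.67944041 326.61467146] [26.7593923  53.25130607] 75.73976250581407
[402.07770961 289.29447853] [649.4 122.1  54.6  37.2 -68.6 646.9 121.6] pca [647.20803248 121.06679725] [29.25455356 46.15965457] 117.42353243125413
xyz [7.8  0.54 7.66] roll 84.21948863198548 y-axis now -8.78 zdir [-7.000e-04  2.520e-02 -9.997e-01] q6 1.96 pos [0.5513 0.2247 0.2247] t 5.45
[0.239 0.388 0.062 1.239 0.025 1.963]
```

View pics/w3.png

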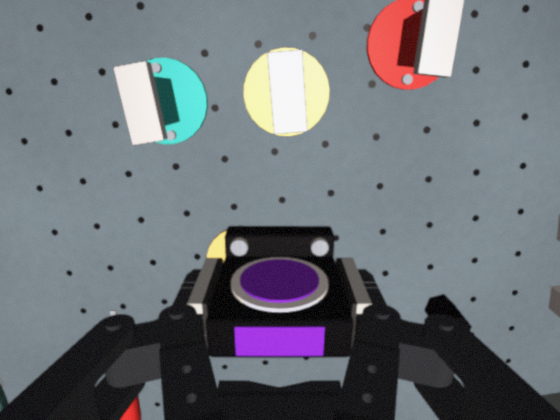

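The wrist view shows the held mount with its dash at (280,341) and the target's pale top at (288,92), measured at 61 x 26.5 mm. Its centre, (569.5,303.5) mm at 86.5°, agrees with the top view to 1 mm.

```bash
python3 - <<'E'
from h import *
c=calibration("wrist");im=cv2.imread("pics/w3.png")[:,:,::-1].copy();s=read_state()
m=mask(im,125,160,80,50);m[:315]=0;b=blobs(m)[0]
f=np.zeros_like(m);cv2.drawContours(f,[b],-1,255,-1);v,u=np.nonzero(f);R=Rn.from_rotvec(s["tool_rot"]).as_matrix()
P=ray(c,np.c_[u,v],s["position"][2]+.0235);T=(P-s["position"])@R*1000
w,V=np.linalg.eigh(np.cov(T[:,:2].T));print("dash in tool mm",T.mean(0),np.sqrt(12*w),"angle from tool y",90-np.degrees(np.arctan2(V[1,1],V[0,1]))%180)
plan(569.3,303.4,150,86.5)
E
```

```text
dash in tool mm [ -2.06447508   0.29372888 -23.5599603 ] [12.9868253  31.28073044] angle from tool y 0.2579065097082207
xyz [7.87 0.61 7.66] roll 84.71948863198548 y-axis now -8.78 zdir [-7.000e-04  2.520e-02 -9.997e-01] q6 1.96 pos [0.5513 0.2247 0.2247] t 5.45
```

Request:
{"method": "jog_arm", "body": {"deltas": [{"xyz": [1.6, 0.1, 0], "roll": -8.4}, {"xyz": [3.2, 0.2, 0], "roll": -16.8}, {"xyz": [4.8, 0.3, 0], "roll": -25.2}, {"xyz": [6.4, 0.4, 0], "roll": -33.6}, {"xyz": [7.9, 0.44, 0], "roll": -42}]}}

```text
t: 5.95
position: [0.5675, 0.3006, 0.2272]
tool_rot: [-1.486, -2.754, -0.034]
ft_force: [-0.4, -1.7, -2.6]
grip_width: 0.0496
finger_force: 43.3
```

Request:
{"method": "jog_arm", "body": {"deltas": [{"xyz": [0, 0, 0], "roll": -8.4}, {"xyz": [0, 0, 0], "roll": -16.8}, {"xyz": [0, 0, 0], "roll": -25.2}, {"xyz": [0, 0, 0], "roll": -33.6}, {"xyz": [0, 0, 0], "roll": -42}]}}

```text
t: 6.45
position: [0.5673, 0.2999, 0.2272]
tool_rot: [-0.401, -3.112, -0.039]
ft_force: [0.5, -0.4, -2.2]
grip_width: 0.0498
finger_force: 43.2
```

Request:
{"method": "jog_arm", "body": {"deltas": [{"xyz": [0, 0, 1], "roll": -7}, {"xyz": [0, 0, 3], "roll": -11.3}, {"xyz": [0, 0, 5], "roll": -11.3}, {"xyz": [0, 0, 6], "roll": -11.3}, {"xyz": [0, 0, 6], "roll": -11.3}]}}

```text
t: 6.95
position: [0.5669, 0.3017, 0.166]
tool_rot: [-0.101, -3.137, -0.038]
ft_force: [-0.0, -0.4, -1.9]
grip_width: 0.0494
finger_force: 43.2
```

```bash
python3 - <<'E'
from h import *
read_camera("wrist");read_camera("wrist")
c=calibration("top");im=read_camera("top");s=read_state();sc=read_camera("scene")
big=cv2.resize(np.hstack([im[150:270,90:230],sc[120:260,330:490][:120]]),None,fx=2.6,fy=2.6,interpolation=cv2.INTER_CUBIC);cv2.imwrite("pics/p4.png",big[:,:,::-1])
for b in blobs(mask(im,125,160,80,50)): print("violet",b.mean((0,1)),rect(c,b,s["position"][2]+.023))
plan(567.8,302.3,110,86.5);print(s['q'].round(3))
E
```

```text
xyz [ 0.02 -0.18  5.79] roll -0.12215152284213104 y-axis now 86.38 zdir [ 0.0012  0.0256 -0.9997] q6 0.42 pos [0.568  0.3026 0.168 ] t 7.15
[0.353 0.492 0.08  1.149 0.024 0.417]
```

Request:
{"method": "jog_arm", "body": {"deltas": [{"xyz": [0, -0.18, 1.5], "roll": 0}, {"xyz": [0, -0.18, 3.5], "roll": 0}, {"xyz": [0, -0.18, 5], "roll": 0}, {"xyz": [0, -0.18, 5.4], "roll": 0}, {"xyz": [0, -0.18, 5.4], "roll": 0}]}}

```text
t: 7.65
position: [0.5675, 0.3022, 0.1131]
tool_rot: [-0.099, -3.139, -0.039]
ft_force: [0.7, -0.4, -1.2]
grip_width: 0.0492
finger_force: 43.2
```

```bash
python3 - <<'E'
from h import *
sc=read_camera("scene");c=calibration("wrist");w=read_camera("wrist")
a=cv2.resize(sc[130:250,330:490],(640,480),interpolation=cv2.INTER_CUBIC)
cv2.imwrite("pics/s5.png",a[:,:,::-1]);cv2.imwrite("pics/w5.png",w[:,:,::-1])
plan(567.8,302.3,107.5,86.5);print(read_state()["ft_force"])
E
```

```text
xyz [ 0.01 -0.03  0.64] roll -0.08975272912802268 y-axis now 86.41 zdir [ 0.0012  0.0256 -0.9997] q6 0.42 pos [0.5679 0.3024 0.1139] t 7.75
[ 0.37860886 -0.44064079 -1.74388242]
```

View pics/s5.png

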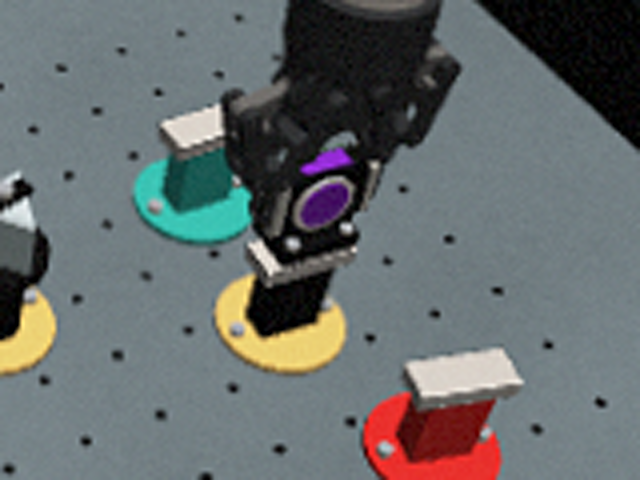

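View pics/w5.png

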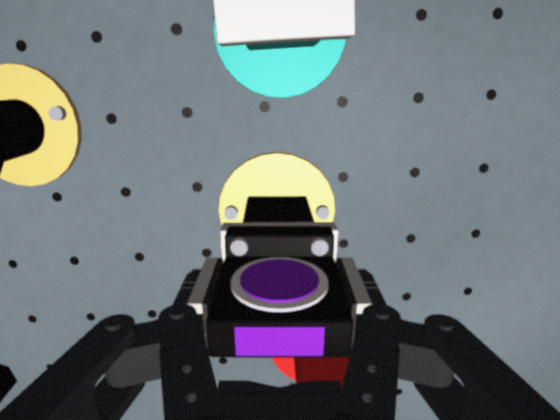

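The mount hangs just above the pale top. In the wrist view the foot and the top's exposed corners are symmetric about u=280, and the plate lies along the top. I'll lower it slowly and watch the force.

Request:
{"method": "jog_arm", "body": {"deltas": [{"xyz": [0, -0.02, 0.15], "roll": 0}, {"xyz": [0, -0.02, 0.3], "roll": 0}, {"xyz": [0, -0.02, 0.4], "roll": 0}, {"xyz": [0, -0.02, 0.5], "roll": 0}, {"xyz": [0, -0.02, 0.5], "roll": 0}]}}

```text
t: 8.25
position: [0.5674, 0.3021, 0.108]
tool_rot: [-0.098, -3.139, -0.039]
ft_force: [-0.9, 0.1, -0.6]
grip_width: 0.0498
finger_force: 43.4
```

Request:
{"method": "jog_arm", "body": {"deltas": [{"xyz": [0, 0, 0.03], "roll": 0}, {"xyz": [0, 0, 0.06], "roll": 0}, {"xyz": [0, 0, 0.09], "roll": 0}, {"xyz": [0, 0, 0.12], "roll": 0}, {"xyz": [0, 0, 0.12], "roll": 0}]}}

```text
t: 8.75
position: [0.5675, 0.3022, 0.1078]
tool_rot: [0.098, 3.14, 0.04]
ft_force: [-5.0, -0.9, 14.5]
grip_width: 0.0495
finger_force: 45.1
```

Contact at about 14 N. I'll ease off a little, relax the grip, then open in small steps.

Request:
{"method": "jog_arm", "body": {"deltas": [{"xyz": [0, 0, -0.04], "roll": 0}, {"xyz": [0, 0, -0.04], "roll": 0}, {"xyz": [0, 0, -0.04], "roll": 0}, {"xyz": [0, 0, -0.04], "roll": 0}, {"xyz": [0, 0, -0.04], "roll": 0}], "force": 20}}

```text
t: 9.25
position: [0.5675, 0.3022, 0.1079]
tool_rot: [-0.098, -3.14, -0.04]
ft_force: [-3.8, -1.1, 10.3]
grip_width: 0.0499
finger_force: 44.4
```

Request:
{"method": "jog_arm", "body": {"deltas": [{"xyz": [0, 0, 0], "roll": 0}, {"xyz": [0, 0, 0], "roll": 0}, {"xyz": [0, 0, 0], "roll": 0}, {"xyz": [0, 0, 0], "roll": 0}, {"xyz": [0, 0, 0], "roll": 0}], "fingers": 5.2}}

```text
t: 9.75
position: [0.5675, 0.3023, 0.107]
tool_rot: [-0.098, -3.139, -0.04]
ft_force: [-0.1, 3.1, 1.4]
grip_width: 0.052
finger_force: 1.1
```

Request:
{"method": "jog_arm", "body": {"deltas": [{"xyz": [0, 0, 0], "roll": 0}, {"xyz": [0, 0, 0], "roll": 0}, {"xyz": [0, 0, 0], "roll": 0}, {"xyz": [0, 0, 0], "roll": 0}, {"xyz": [0, 0, 0], "roll": 0}], "fingers": 7.5}}

```text
t: 10.25
position: [0.5674, 0.3021, 0.107]
tool_rot: [-0.098, -3.139, -0.039]
ft_force: [0.2, 0.2, 1.1]
grip_width: 0.0751
finger_force: 0.0
```

```bash
python3 - <<'E'
from h import *
s=read_state();c=calibration("wrist");im=read_camera("wrist")
m=mask(im,125,160,80,50)
for b in blobs(m)[:2]: print(b.mean((0,1)),rect(c,b,.13))
print(s["ft_force"],s["position"]);cv2.imwrite("pics/w6.png",im[:,:,::-1])
E
```

```text
[283.69874477 341.81171548] [570.5 302.6  31.6  13.6  86.1 570.3 302.5]
[281.5        281.58241758] [546.5 303.3  25.3  15.8  85.4 546.4 303.3]
[0.20235171 0.24570911 1.12874021] [0.56740752 0.30211766 0.10699082]
```

The mount stands free at (570,302.5) mm at 86°, within about 1 mm of the top's centre. I'll retreat straight up.

Request:
{"method": "jog_arm", "body": {"deltas": [{"xyz": [0, 0, -0.5], "roll": 0}, {"xyz": [0, 0, -2], "roll": 0}, {"xyz": [0, 0, -4], "roll": 0}, {"xyz": [0, 0, -7], "roll": 0}, {"xyz": [0, 0, -11], "roll": 0}]}}

```text
t: 10.8
position: [0.5667, 0.2991, 0.2174]
tool_rot: [-0.098, -3.137, -0.038]
ft_force: [2.1, 0.2, 0.5]
grip_width: 0.0753
finger_force: 0.0
```

Request:
{"method": "jog_arm", "body": {"deltas": [{"xyz": [2, 0, -2], "roll": 0}, {"xyz": [5, 0, -2], "roll": 0}, {"xyz": [9, 0, -2], "roll": 0}, {"xyz": [12, 0, -2], "roll": 0}, {"xyz": [12, 0, -2], "roll": 0}]}}

```text
t: 11.3
position: [0.4445, 0.3065, 0.2383]
tool_rot: [-0.096, -3.139, -0.04]
ft_force: [0.7, -0.6, 0.5]
grip_width: 0.0747
finger_force: 0.0
```

```bash
python3 - <<'E'
from h import *
c=calibration("top");im=read_camera("top");sc=read_camera("scene")
for b in blobs(mask(im,125,160,80,50)): print("top violet",b.mean((0,1)),rect(c,b,.13))
for b in blobs(mask(im,50,75,80,50)): print("green",b.mean((0,1)))
a=cv2.resize(sc[120:300,90:490],(800,360),interpolation=cv2.INTER_CUBIC)
cv2.imwrite("pics/f7.png",a[:,:,::-1])
E
```

```text
top violet [134.15       204.88333333] [563.7 301.5  33.2  19.7  89.8 566.6 301.8]
green [359.3125     232.97916667]
```

View pics/f7.png

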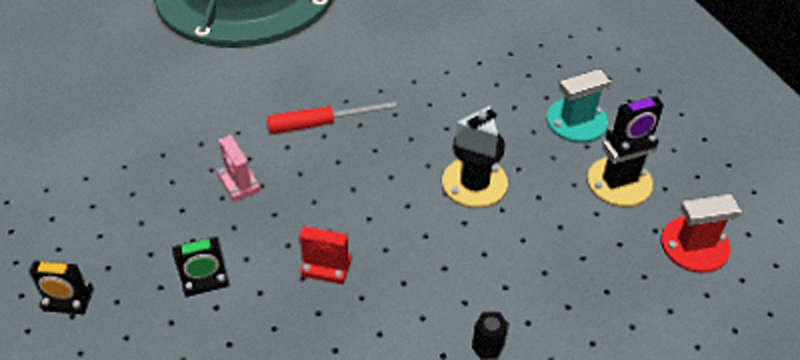

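The violet mount stands upright on the target pedestal at (632,140). The amber and green mounts and the look-alikes are where they were, and the arm is clear.

```bash
python3 -c "
from plant import *
print(job_done())"
```

```text
the job is handed in; nothing more can be done
None
```

The violet mount was set down gently and stands upright on the pale silver pedestal, within about 1 mm of centre and with its plate along the long side; nothing else was touched, and the job is handed in.

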